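# Slide the queen home and press the clock

### The job

You play White, from the robot's side of the board: with the fingers, push the white queen straight ahead along her own column to the last square on the far side, sliding her upright without tipping, pinching or picking her up, and leave her standing in the middle of that square. Then press White's end of the chess clock's rocker (the end nearest you) fully down to end your turn. Leave all the other pieces and the glass cube where they stand.

Things in the scene. Friction and masses are not known exactly. Their poses are not given: they have to be found in the camera images.
- board: Fixed wooden chessboard, 400 x 400 mm, 14 mm thick: 8 x 8 squares of 45 mm inside a 20 mm border. Origin at the centre of its underside. +x runs along the columns (files), away from the robot, +y to the left. Square centres lie at x and y = -157.5, -112.5, -67.5, -22.5, 22.5, 67.5, 112.5 and 157.5 mm; the far row is x = +157.5, the leftmost column y = +157.5.
- white_queen: Ivory queen, 76 mm high; round foot 30 mm across up to 8 mm, 27.6 at 13 mm high, then a stem narrowing to 12 mm; 20 mm coronet of beads, ball on top. About 55 g; pushed well above the foot she tips. Starts near a square's centre, 4 or 5 squares short of the far row, on column y = +157.5, +67.5 or -22.5 mm; squares ahead are empty. Origin: centre of her underside, z up; yaw means nothing.
- white_bishop: Ivory-coloured bishop, 67 mm high, foot 28 mm across, pointed top with a slit. Stands on another of those three columns. To be left alone. Origin at the centre of its underside, z up its axis.
- white_knight: Ivory-coloured knight with a horse's head, 61 mm high, foot 28 mm across. Stands on the remaining one of those three columns. To be left alone. Origin at the centre of its underside, z up its axis.
- white_king: Ivory-coloured king with a cross, 87 mm high, foot 32 mm across, on the row nearest the robot, second column from the right. To be left alone. Origin at the centre of its underside, z up its axis.
- black_king: Black king with a cross, 87 mm high, foot 32 mm across, in the far right corner square. To be left alone. Origin at the centre of its underside, z up its axis.
- black_pawn_g: Black pawn, 45 mm high, foot 25 mm across, in the second row from the far side, second column from the right. To be left alone. Origin at the centre of its underside, z up its axis.
- black_pawn_h: Black pawn, 45 mm high, foot 25 mm across, right in front of the black king on the rightmost column. To be left alone. Origin at the centre of its underside, z up its axis.
- black_rook: Black rook, 53 mm high, foot 29 mm across, on the rightmost column, fourth row from the robot. To be left alone. Origin at the centre of its underside, z up its axis.
- glass_cube: Clear glass paperweight, 60 mm cube, on the cabinet top, left of the board and of what lies beside it. To be left alone. Origin at the centre of its underside, z up its axis.
- chess_clock: Fixed dark grey digital chess clock, 160 mm long (its x axis, lying nearly along the files), 74 mm wide, case 54 mm high, standing beside the board on the left or the right, with a white rocker bar along its top. Origin at the centre of its underside.
- clock_press (a point): Middle of the top of the raised pad (30 x 26 mm) at White's end of the rocker, the end nearest the robot; about 77 mm above the cabinet top while that end is up. The point moves with the rocker.
- clock_rocker (a joint): The clock's rocker, 124 mm long, turning about a level axis at its middle, 65 mm above the cabinet top. 0 = White's end fully up (White's time running), 0.20 rad = White's end fully down (stop). It starts at 0 to 0.03 and stays where it is left. White's end sinks about 9 mm over the travel; pressing there takes about 3 N until it meets the stop.
- glasses_case: Closed wooden glasses case, 165 x 64 mm, 42 mm high, fixed, on the other side of the board from the clock, long side nearly along the files. Origin at the centre of its underside.

How it is judged:
By the outcome, as a careful person would: the job done as asked, in the order asked, and still so for the second after the job is handed in, with the robot touching nothing.
It also fails if it takes over 58 s, if anything falls off the work surface, if the arm or the gripper's body presses on something with over 40 N, if the wrist force passes 120 N, or if a joint passes its speed limit or range.

### The arm

A 6-joint arm with a two-finger parallel gripper is mounted at the origin on the work surface. World frame = base frame: x ahead of the robot, y to its left, z up, the work surface at z = 0. Lengths are in mm, angles in degrees, forces in N, time in s.
With the tool pointing down it reaches from about 350 to 725 mm from the base axis. Payload 6 kg.
Tool frame: the origin (TCP) lies at the very end of the fingers, on their centre line; the grasp point (between the pads) lies 19 mm behind it (bot.pinch_z is the distance from the TCP to the grasp point, in mm); z points along the fingers, y is the line along which they close (so a half turn about z gives the same grasp; the last joint's range is limited). The gripper opens to 85 mm and grips with 20 to 120 N. Pads are 22 mm wide; open, the fingers measure 114 mm over their backs; the gripper's body (76 mm by 85 mm) begins 54 mm behind the grasp point. The pads swing forward as they close: fully open they stand 13 mm farther back than shut.
Start: joints at [90.969, 2.303, 4.859, 0, -92.561, -19.12], TCP at [186.89, 570.128, 231.261] pointing down, gripper open.
Joint ranges: [-146.85, 146.85], [-73.84, 115.35], [-62.03, 85.46], [-188.31, 113.3], [-161.28, -10.13], [-171.36, 171.36]. Speed limits (degrees/s): [147.25, 147.25, 172.46, 180, 180, 180].

### API

Orientations are given as [roll, pitch, yaw] about the fixed x, y, z axes, in that order (R = Rz(yaw) Ry(pitch) Rx(roll)).
In Python, from station import bot gives the robot as it stands.
- The arm moves only by the shell command python3 steer.py 'ROWS' [OPENING]. ROWS is a JSON list of rows, 1 to 10 of them, each of 6 numbers: dx, dy, dz in mm, then a rotation vector rx, ry, rz in degrees; each row shifts and turns the commanded pose from where the row before left it, along the tool's axes as they then stand; what a row does not reach is not made up. A row lasts 1/12 s, in which the tool goes at most 41.7 mm and 7.16 degrees, less where a joint would pass 70% of its speed; a pose out of reach is approached as far as the arm can. OPENING is the finger opening in mm, set as the command begins (- or left out keeps the last). The fingers move at their own pace and stop on an object; the grip force is fixed at half the most. Time passes only in rows, so rows that do not move let the fingers close. It prints the time, the measured TCP pose, the force, the opening and the grip force at its end.
- bot.state(): the state, without advancing time (a new reading comes with each control period).
- bot.snapshot(name): name is "scene" or "top" or "wrist"; returns a dict with "color" (400x640x3 uint8, red, green, blue), "K" (3x3 intrinsics, pixels), "T" (4x4, takes a point from camera to world coordinates); the wrist camera has in their place "mount" (4x4, takes a point from camera to tool coordinates, whose origin is the TCP and whose axes are the flange's). Camera axes: x right, y down, z forward; pixel columns grow to the right and rows downward; lengths in mm; the calibration is good to about 2 mm. A picture is of the moment at which its call begins: read the wrist's pose just before it. There is no depth.
- bot.job_done(): hands the job in; it is judged then, once.
The state is a dict: "time_s": time; "joints": joint angles; "joint_velocities": joint speeds; "tau": joint torques, N m; "tcp_pos": TCP position; "tcp_rot": TCP orientation; "wrist_force": force on the tool from outside, world axes, zero at the start; "ft_torque": the same for the moment, N m; "opening": finger opening in mm; "grip_force": force on a finger pad.
Only numpy, scipy, OpenCV 4.12 (cv2) and the standard library are available. Lean on these libraries where they do the work, as an engineer would, in place of code of your own. Each camera call takes 0.05 s, during which the arm holds its last target. There are 200 camera calls.

## Working session

There is one attempt and no reset: what is moved stays moved. The work goes in short steps, Python scripts to look and compute and a shell command to move; the robot and the scene stay as the last step left them, time stands still between calls to the robot, and variables do not carry over. Pictures are saved under pics/ and viewed, at most 10 in all, crops included, and the job is handed in when it is done.

```bash
ls; mkdir -p pics; python3 - <<'E'
from station import bot
import cv2,json,numpy as np
d={}
for n in("scene","top"):
    s=bot.snapshot(n); cv2.imwrite(f"pics/{n}0.png",s["color"][:,:,::-1]); d[n]={"K":np.array(s["K"]).tolist(),"T":np.array(s["T"]).tolist()}
json.dump(d,open("cal.json","w")); print(np.round(d["top"]["T"],3),d["top"]["K"]); print(np.round(d["scene"]["T"],3)); print(bot.state())
E
```

```text
pics
station.py
steer.py
[[-1.300000e-02 -9.930000e-01  1.200000e-01  4.180850e+02]
 [-1.000000e+00  1.300000e-02 -3.000000e-03  6.556000e+01]
 [ 2.000000e-03 -1.200000e-01 -9.930000e-01  1.023083e+03]
 [ 0.000000e+00  0.000000e+00  0.000000e+00  1.000000e+00]] [[407.69454086755894, 0.0, 313.80346206936366], [0.0, 407.69454086755894, 198.40078528569586], [0.0, 0.0, 1.0]]
[[ 6.300000e-02  5.600000e-01 -8.260000e-01  1.522856e+03]
 [ 9.980000e-01 -3.100000e-02  5.600000e-02  2.514900e+01]
 [ 6.000000e-03 -8.280000e-01 -5.610000e-01  7.385660e+02]
 [ 0.000000e+00  0.000000e+00  0.000000e+00  1.000000e+00]]
{'time_s': 0.1, 'joints': array([ 9.09689394e+01,  2.33514422e+00,  4.80944598e+00, -2.33110145e-02,
       -9.25583708e+01, -1.91176166e+01]), 'joint_velocities': array([-0.01273383, -0.00780049,  0.09392939,  0.08461247,  0.0482165 ,
       -0.00599128]), 'tau': array([-3.02094682e-03, -3.69346154e+01,  3.48279190e+01,  6.95186958e+00,
       -4.65221819e-03, -1.46881430e-06]), 'tcp_pos': array([186.74827425, 569.91378936, 230.39309898]), 'tcp_rot': array([ 1.79912940e+02, -5.52840541e-03, -1.81476496e+01]), 'wrist_force': array([-0.81935814,  0.31938463, -0.03692374]), 'ft_torque': array([-0.05716214,  0.00525409, -0.03510702]), 'grip_force': 0.0, 'opening': 85.18948360655926}
```

View pics/top0.png

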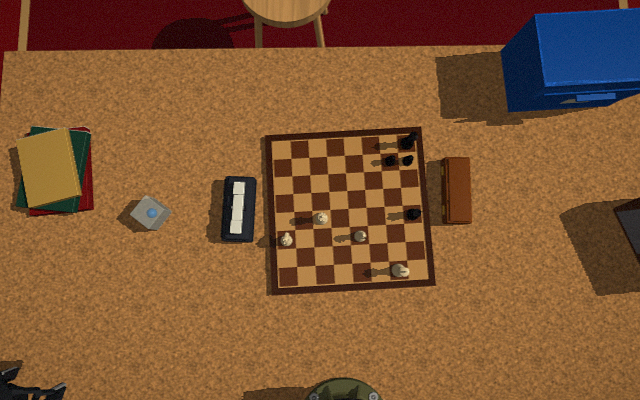

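View pics/scene0.png

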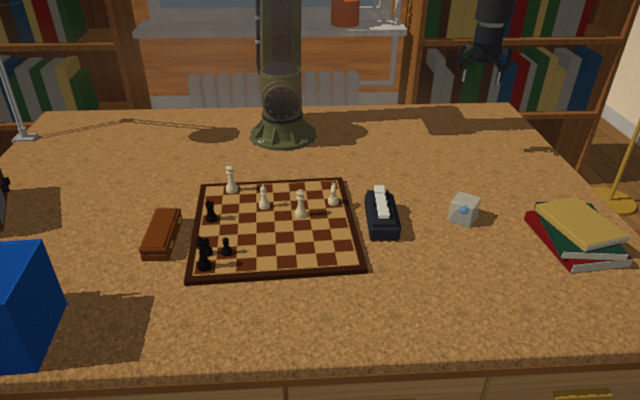

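The top view shows the board at (265-435, 127-294), the clock on the left at (239, 209) and three candidate white pieces near (322,217), (286,239) and (360,236). I'll enlarge both views to tell them apart.

```bash
python3 - <<'E'
import cv2
a=cv2.imread("pics/top0.png")[122:300,215:440]; cv2.imwrite("pics/t1.png",cv2.resize(a,None,fx=3.3,fy=3.3,interpolation=2))
a=cv2.imread("pics/scene0.png")[155:285,185:405]; cv2.imwrite("pics/s1.png",cv2.resize(a,None,fx=3.6,fy=3.6,interpolation=2))
E
```

```text
(no output)
```

View pics/t1.png

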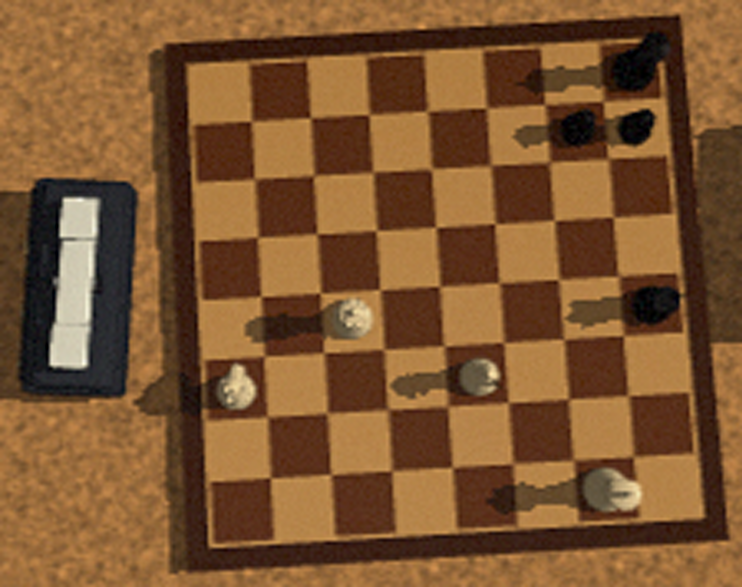

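View pics/s1.png

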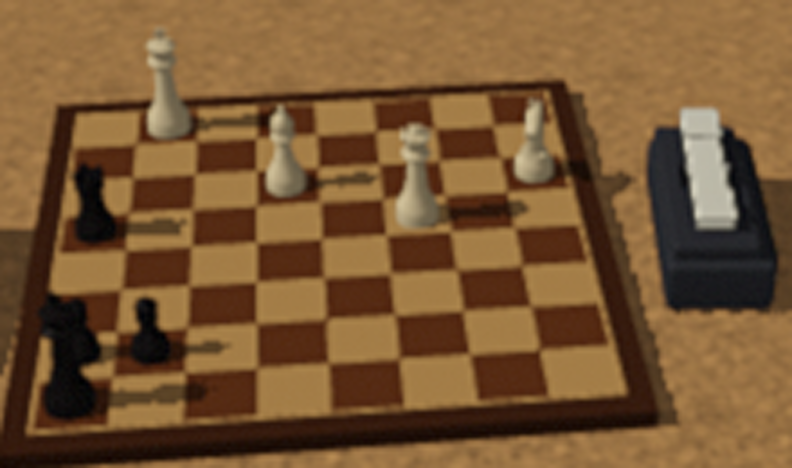

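Both crops identify the white queen as the beaded-coronet piece on y=+67.5 (top crop (352,317)), on row x=-22.5, so she is 4 squares short. The knight is leftmost at (236,388), the bishop at (480,377), and the clock's near pad at about (69,347).

```bash
cat > h.py <<'E'
import cv2,json,numpy as np
from scipy.optimize import least_squares
C=json.load(open("cal.json"))
def proj(P,K,T):
    c=np.linalg.inv(np.array(T)); q=(c[:3,:3]@np.atleast_2d(P).T).T+c[:3,3]; K=np.array(K)
    return np.c_[K[0,0]*q[:,0]/q[:,2]+K[0,2],K[1,1]*q[:,1]/q[:,2]+K[1,2]]
def unproj(uv,z,K,T):
    T=np.array(T); d=T[:3,:3]@np.linalg.solve(np.array(K),np.array([*uv,1.])); return T[:3,3]+d*(z-T[2,3])/d[2]
def gridfit(img,K,T,p0,win=3,tol=2.5):
    """board x,y,yaw(deg) from inner grid corners, board top z=14"""
    g=cv2.cvtColor(img,cv2.COLOR_RGB2GRAY); a=np.arange(-3,4)*45.
    L=np.array([[x,y] for x in a for y in a])
    def W(p):
        c,s=np.cos(np.radians(p[2])),np.sin(np.radians(p[2])); return np.c_[p[0]+c*L[:,0]-s*L[:,1],p[1]+s*L[:,0]+c*L[:,1],np.full(len(L),14.)]
    p=np.array(p0,float)
    for _ in range(3):
        u=proj(W(p),K,T); ins=(u[:,0]>6)&(u[:,0]<633)&(u[:,1]>6)&(u[:,1]<393)
        r=cv2.cornerSubPix(g,u.astype(np.float32).reshape(-1,1,2),(win,win),(-1,-1),(3,50,.01)).reshape(-1,2)
        ok=ins&(np.linalg.norm(r-u,axis=1)<tol)
        p=least_squares(lambda p:((proj(W(p),K,T)-r)[ok]).ravel(),p,loss="soft_l1",f_scale=.3).x
    return p,ok.sum(),np.abs((proj(W(p),K,T)-r)[ok]).mean()
def b2w(p,l):
    c,s=np.cos(np.radians(p[2])),np.sin(np.radians(p[2])); return np.array([p[0]+c*l[0]-s*l[1],p[1]+s*l[0]+c*l[1]])
def w2b(p,w):
    c,s=np.cos(np.radians(p[2])),np.sin(np.radians(p[2])); d=np.array(w[:2])-p[:2]; return np.array([c*d[0]+s*d[1],-s*d[0]+c*d[1]])
E
python3 - <<'E'
from h import *
from station import bot
t=lambda x,y:(x/3.3+215-.35,y/3.3+122-.35); s=lambda x,y:(x/3.6+185-.36,y/3.6+155-.36)
ct,cs=C["top"],C["scene"]
cor=[unproj(t(*c),14,**ct)[:2] for c in[(186,63),(704,518),(210,545)]]
c0=(cor[0]+cor[1])/2; d=cor[0]-cor[2]; p0=[*c0,np.degrees(np.arctan2(d[1],d[0]))]; print(p0)
img=lambda n:cv2.imread(f"pics/{n}0.png")[:,:,::-1].copy()
pt=gridfit(img("top"),p0=p0,**ct); ps=gridfit(img("scene"),p0=p0,**cs); print(pt,ps)
print("queen foot scene",w2b(ps[0],unproj(s(418,215),14,**cs)))
print("queen top: coronet",w2b(pt[0],unproj(t(352,316),14+66,**ct)),"at foot",w2b(pt[0],unproj(t(352,318),18,**ct)))
print("scene ball top",w2b(ps[0],unproj(s(416,127),14+74,**cs)))
for c in[(69,347),(78,217)]: print("clock top",unproj(t(*c),77,**ct))
for c in[(717,217),(700,117)]: print("clock scene",unproj(s(*c),77,**cs))
print(bot.snapshot("wrist")["mount"].round(3))
E
```

```text
[np.float64(514.5003374676976), np.float64(-22.283569295061497), np.float64(2.7404368553683867)]
(array([514.27477388, -22.38141098,   2.56336521]), np.int64(49), np.float64(0.06581076875310737)) (array([521.00560707, -21.85852407,   2.59298789]), np.int64(48), np.float64(0.2630974413044133))
queen foot scene [-21.62548087  68.59036601]
queen top: coronet [-23.40761288  69.10360102] at foot [-20.38384743  67.67837464]
scene ball top [-21.05477809  68.35177365]
clock top [468.83787183 244.59001266  77.        ]
clock top [561.02874221 239.10175839  77.        ]
clock scene [598.37224569 236.45767546  77.        ]
clock scene [477.17377765 245.2308611   77.        ]
[[-1.00000e-03 -9.53000e-01 -3.01000e-01  7.81050e+01]
 [ 1.00000e+00 -1.00000e-03 -1.00000e-03 -1.82000e-01]
 [ 1.00000e-03 -3.01000e-01  9.53000e-01 -1.41177e+02]
 [ 0.00000e+00  0.00000e+00  0.00000e+00  1.00000e+00]]
```

```bash
python3 steer.py '[[0,0,0,0,0,-6.9],[0,0,0,0,0,-6.9],[0,0,0,0,0,-6.9],[16,38,0,0,0,0],[16,38,0,0,0,0],[16,38,0,0,0,0],[16,38,0,0,0,0],[16,38,0,0,0,0],[16,38,0,0,0,0],[16,38,0,0,0,0]]' 18; python3 steer.py '[[16,38,0,0,0,0],[16,38,0,0,0,0],[16,38,0,0,0,0],[16,38,0,0,0,0],[16,38,0,0,0,0],[16,38,0,0,0,0],[16,38,0,0,0,0],[0,0,0,0,0,0],[0,0,0,0,0,0]]'
```

```text
time_s: 0.98
tcp_pos: [310.8, 307.5, 231.2]
tcp_rot: [-180.0, 0.0, 2.6]
wrist_force: [0.1, 1.2, -0.3]
opening: 17.9
grip_force: 0.0
time_s: 1.73
tcp_pos: [434.6, 46.3, 230.9]
tcp_rot: [180.0, 0.1, 2.2]
wrist_force: [0.3, -0.5, -0.8]
opening: 18.0
grip_force: 0.0
```

```bash
cat >> h.py <<'E'
def wrist(bot):
    from scipy.spatial.transform import Rotation as R
    s=bot.state(); w=bot.snapshot("wrist"); T=np.eye(4); T[:3,:3]=R.from_euler("xyz",s["tcp_rot"],degrees=True).as_matrix(); T[:3,3]=s["tcp_pos"]
    return w["color"],w["K"],T@w["mount"],s
E
python3 - <<'E'
from h import *
from station import bot
im,K,T,s=wrist(bot); print(s["tcp_pos"],s["tcp_rot"])
cv2.imwrite("pics/w1.png",im[:,:,::-1]); json.dump({"K":np.array(K).tolist(),"T":T.tolist()},open("w1.json","w"))
for p in([514.3,-22.4,2.57],[521,-22,2.57]): print(gridfit(im.copy(),K,T,p,win=6,tol=14))
E
```

```text
[434.61778622  46.28476807 230.8747707 ] [1.79971085e+02 5.51788124e-02 2.22407676e+00]Traceback (most recent call last):
  File "<stdin>", line 5, in <module>
  File "h.py", line 18, in gridfit
    r=cv2.cornerSubPix(g,u.astype(np.float32).reshape(-1,1,2),(win,win),(-1,-1),(3,50,.01)).reshape(-1,2)
      ~~~~~~~~~~~~~~~~^^^^^^^^^^^^^^^^^^^^^^^^^^^^^^^^^^^^^^^^^^^^^^^^^^^^^^^^^^^^^^^^^^^^^
cv2.error: OpenCV(4.12.0) /io/opencv/modules/imgproc/src/cornersubpix.cpp:99: error: (-215:Assertion failed) Rect(0, 0, src.cols, src.rows).contains(cT) in function 'cornerSubPix'
```

View pics/w1.png

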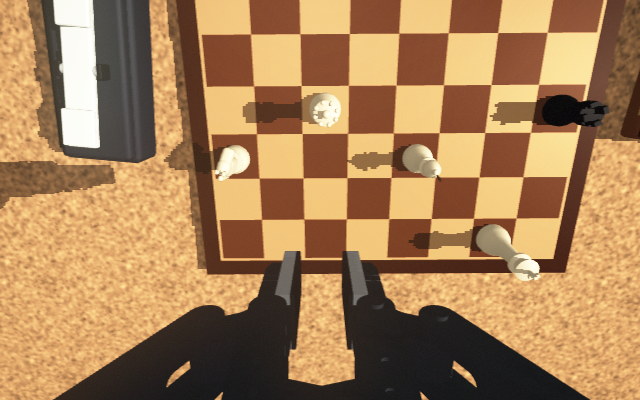

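The wrist view shows the queen at about (325,110), nearly from straight above, with the fingers 18 mm apart below her. The clock's near pad spans (63,108)-(100,148).

```bash
sed -i 's/u=proj(W(p),K,T); ins/u=proj(W(p),K,T); ins/; s/r=cv2.cornerSubPix(g,u.astype/r=cv2.cornerSubPix(g,np.clip(u,[8,8],[631,391]).astype/' h.py; python3 - <<'E'
from h import *
w=json.load(open("w1.json")); im=cv2.imread("pics/w1.png")[:,:,::-1].copy()
for p in([514.3,-22.4,2.57],[521,-22,2.57],[517,-22,2.57]):
    f=gridfit(im,p0=p,win=6,tol=10,**w); print(f)
p=f[0]
for z,c in((18,(325,110)),(22,(325,110))): q=unproj(c,z,**w); print("queen",w2b(p,q),q)
print("target",b2w(p,(157.5,67.5)))
print("pad",unproj((80.5,128),77,**w))
E
```

```text
(array([516.55713275, -21.50090852,   2.47245489]), np.int64(35), np.float64(0.23795023094926526))
(array([516.55713275, -21.50090855,   2.47245487]), np.int64(35), np.float64(0.23795022968312743))
(array([516.55713275, -21.50090853,   2.47245487]), np.int64(35), np.float64(0.23795023029082155))
queen [-22.36115271  67.21417987] [491.31723823  44.68606036  18.        ]
queen [-22.11633332  67.25488758] [491.56007363  44.73729145  22.        ]
target [670.99862392  52.73066027]
pad [473.35482787 241.92410783  77.        ]
```

```bash
python3 - <<'E'
import cv2
a=cv2.imread("pics/w1.png"); b=cv2.resize(a[80:140,290:360],None,fx=6,fy=6,interpolation=2); c=cv2.resize(a[90:165,40:115],None,fx=4.8,fy=4.8,interpolation=2); cv2.imwrite("pics/w1c.png",cv2.hconcat([b,c]))
E
```

```text
(no output)
```

View pics/w1c.png

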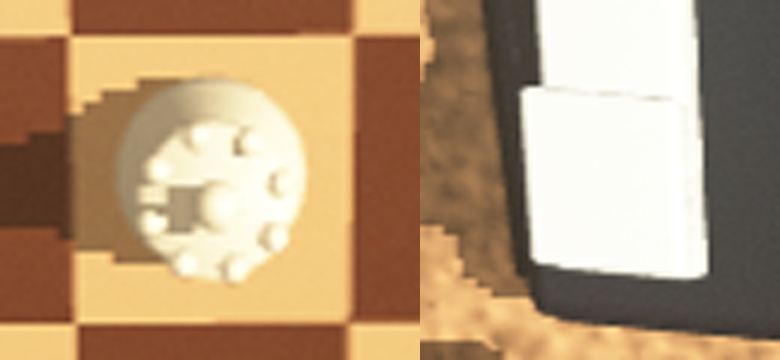

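```bash
python3 steer.py '[[0,3.9,0,0,5,0],[0,0,0,0,5,0],[0,0,0,0,5,0],[-9.96,0,37.19,0,0,0],[-9.96,0,37.19,0,0,0],[-9.96,0,37.19,0,0,0],[-9.96,0,37.19,0,0,0],[-9.96,0,37.19,0,0,0],[0,0,0,0,0,0],[0,0,0,0,0,0]]'; python3 - <<'E'
from h import *
from station import bot
im,K,T,s=wrist(bot); p=[516.56,-21.5,2.47]
print(w2b(p,s["tcp_pos"]),s["tcp_pos"],s["tcp_rot"],s["wrist_force"])
cv2.imwrite("pics/w2.png",im[:,:,::-1]); json.dump({"K":np.array(K).tolist(),"T":T.tolist()},open("w2.json","w"))
print(gridfit(im.copy(),K,T,p,win=6,tol=10))
E
```

```text
time_s: 2.62
tcp_pos: [433.7, 45.2, 38.2]
tcp_rot: [179.9, -14.9, 2.7]
wrist_force: [-0.0, -0.1, 1.8]
opening: 18.5
grip_force: 0.0
[-79.9436659   70.21294976] [433.66469085  45.20244188  38.21014318] [179.86982608 -14.88242299   2.73647707] [-0.04329218 -0.1284082   1.81365755]
(array([516.33846373, -21.54024498,   2.38016974]), np.int64(26), np.float64(0.8222994483746097))
```

View pics/w2.png

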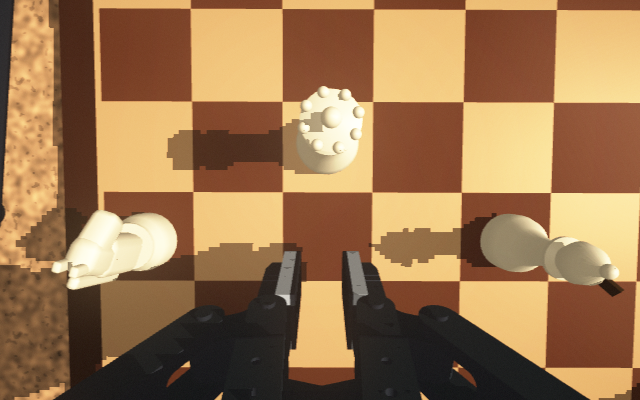

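The queen stands centred in her square at column ~328, and the finger gap's midline is at column 322, so I shift about 2.8 mm right and descend.

```bash
python3 steer.py '[[0,2.8,0,0,0,0.2],[-2.6,0,9.7,0,0,0],[-2.6,0,9.7,0,0,0],[0,0,0,0,0,0],[0,0,0,0,0,0]]'; cat > st.py <<'E'
from h import *
from station import bot
s=bot.state(); print(w2b([516.5,-21.5,2.45],s["tcp_pos"]),s["tcp_pos"],s["tcp_rot"],s["wrist_force"])
E
python3 st.py
```

```text
time_s: 3.08
tcp_pos: [434.3, 41.6, 18.1]
tcp_rot: [-180.0, -14.9, 2.3]
wrist_force: [0.0, -0.2, -0.1]
opening: 18.0
grip_force: 0.0
[-79.37756967  66.56168781] [434.34964067  41.6076486   18.13954677] [-179.98959193  -14.94124714    2.33643377] [ 0.0016118  -0.1659924  -0.09486547]
```

```bash
python3 steer.py '[[7.73,-0.5,2.06,0,0,0],[7.73,0,2.06,0,0,0],[7.73,0,2.06,0,0,0],[3.86,0,1.03,0,0,0],[3.86,0,1.03,0,0,0],[3.86,0,1.03,0,0,0],[3.86,0,1.03,0,0,0],[3.86,0,1.03,0,0,0],[3.86,0,1.03,0,0,0],[0,0,0,0,0,0]]'; python3 st.py; python3 - <<'E'
from h import *
from station import bot
im,K,T,s=wrist(bot); 
cv2.imwrite("pics/w3.png",im[:,:,::-1]); json.dump({"K":np.array(K).tolist(),"T":T.tolist()},open("w3.json","w"))
print(gridfit(im.copy(),K,T,[516.5,-21.5,2.45],win=6,tol=10))
E
```

```text
time_s: 3.92
tcp_pos: [483.0, 44.4, 18.8]
tcp_rot: [-180.0, -15.0, 2.3]
wrist_force: [0.1, -0.3, -0.2]
opening: 18.0
grip_force: 0.0
[-30.6025913   67.28304295] [483.04919798  44.41335454  18.83802426] [-179.96197618  -15.00118597    2.34018557] [ 0.06581823 -0.32801713 -0.20790457]
(array([516.44932373, -21.43782674,   2.51557733]), np.int64(15), np.float64(0.5584134243581805))
```

View pics/w3.png

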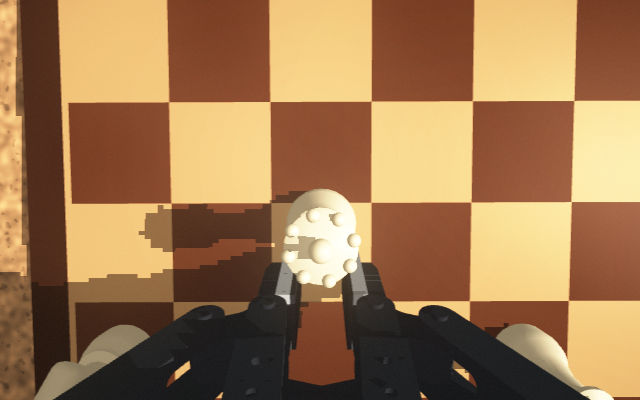

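```bash
python3 - <<'E'
from h import *
w=json.load(open("w3.json"))
for z in(14,22): print(w2b([516.5,-21.5,2.45],unproj((321,189.5),z,**w)))
for c in((287,222),(356,222)): print(w2b([516.5,-21.5,2.45],unproj(c,22,**w)))
E
```

```text
[ 5.76730625 67.17452828]
[ 5.87639887 67.16283258]
[-7.92711637 81.68949435]
[-8.00539979 52.29071819]
```

```bash
python3 steer.py '[[4,0,1.09,0,0,0],[7.73,-0.05,2.1,0,0,0],[7.73,-0.05,2.1,0,0,0],[7.73,-0.05,2.1,0,0,0],[7.73,-0.05,2.1,0,0,0],[7.73,-0.05,2.1,0,0,0],[7.73,-0.05,2.1,0,0,0],[7.73,-0.05,2.1,0,0,0],[7.73,-0.05,2.1,0,0,0],[3.86,0,1.04,0,0,0]]'; python3 st.py
```

```text
time_s: 4.8
tcp_pos: [555.4, 47.8, 18.5]
tcp_rot: [-180.0, -15.0, 2.3]
wrist_force: [-1.4, 0.0, 1.5]
opening: 18.1
grip_force: 0.6
[41.82958849 67.53699556] [555.40431212  47.76337229  18.54729849] [-179.96506859  -15.00122009    2.34824299] [-1.36550678  0.02722237  1.49179603]
```

```bash
python3 steer.py '[[4,0,1.07,0,0,0],[7.73,-0.03,2.08,0,0,0],[7.73,-0.03,2.08,0,0,0],[7.73,-0.03,2.08,0,0,0],[7.73,-0.03,2.08,0,0,0],[7.73,-0.03,2.08,0,0,0],[7.73,-0.03,2.08,0,0,0],[7.73,0,2.08,0,0,0],[3.86,0,1.04,0,0,0],[0,0,0,0,0,0]]'; python3 st.py
```

```text
time_s: 5.63
tcp_pos: [619.6, 50.6, 18.4]
tcp_rot: [-180.0, -15.0, 2.3]
wrist_force: [-0.5, -0.3, -0.5]
opening: 18.2
grip_force: 0.0
[106.0996637   67.59430261] [619.61318872  50.56801436  18.3617255 ] [-179.95922466  -15.00135624    2.32871298] [-0.53112612 -0.34394023 -0.54958622]
```

```bash
python3 - <<'E'
from h import *
from station import bot
im,K,T,s=wrist(bot); print(w2b([516.5,-21.5,2.45],s["tcp_pos"]))
cv2.imwrite("pics/w4.png",im[:,:,::-1]); json.dump({"K":np.array(K).tolist(),"T":T.tolist()},open("w4.json","w"))
E
```

```text
[106.0996637   67.59430261]
```

View pics/w4.png

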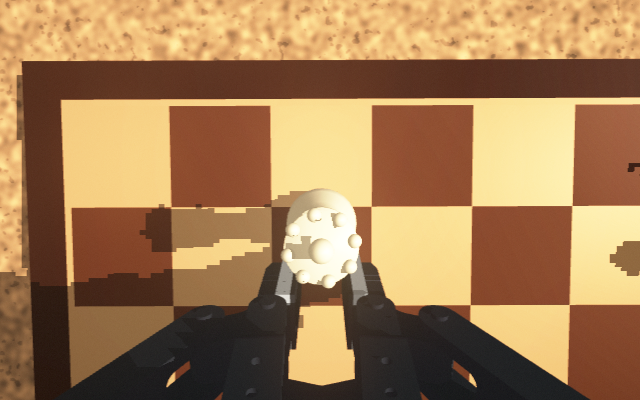

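The queen is still upright in the cradle with her foot front at (321,188); she is about 30 mm short.

```bash
python3 steer.py '[[4.35,0,1.17,0,0,0],[4.35,0,1.17,0,0,0],[4.35,0,1.17,0,0,0],[4.35,0,1.17,0,0,0],[4.35,0,1.17,0,0,0],[4.35,0,1.17,0,0,0],[1.45,0,0.39,0,0,0],[1.45,0,0.39,0,0,0],[0,0,0,0,0,0]]'; python3 st.py;  python3 - <<'E'
from h import *
from station import bot
im,K,T,s=wrist(bot); p=[516.5,-21.5,2.45]
a=im[40:300,180:460,::-1]; cv2.imwrite("pics/w5.png",cv2.resize(a,None,fx=2.2,fy=2.2,interpolation=2)); json.dump({"K":np.array(K).tolist(),"T":T.tolist()},open("w5.json","w"))
E
```

```text
time_s: 6.43
tcp_pos: [649.0, 51.8, 18.4]
tcp_rot: [-180.0, -15.0, 2.3]
wrist_force: [-0.2, 0.9, 0.9]
opening: 18.0
grip_force: 0.1
[135.54851012  67.57775317] [649.03582358  51.81034569  18.4209775 ] [-179.95577475  -14.99871496    2.34095165] [-0.17046203  0.86017235  0.91432187]
```

View pics/w5.png

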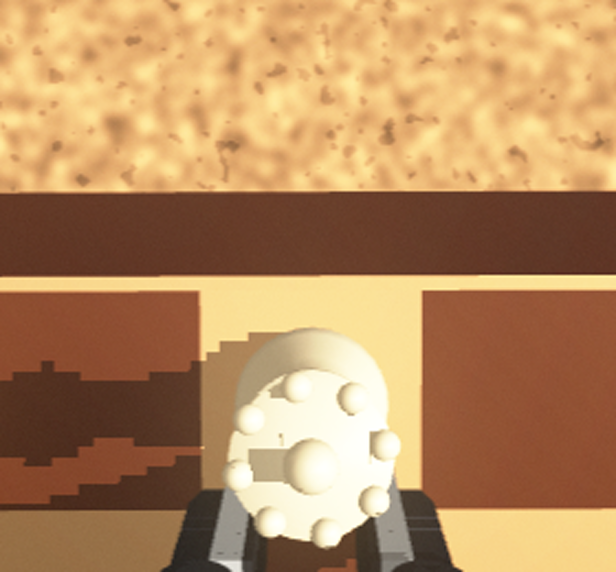

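The queen is centred: foot columns 236-388 (mid 312) against square 201-422 (mid 311.5), and her centre is at x≈157.3 on the board. Next I retreat and lift, then untilt.

```bash
python3 steer.py '[[-4.8,0,-1.29,0,0,0],[-9.66,0,-2.6,0,0,0],[-19.3,0,-5.2,0,0,0],[-29,0,-7.8,0,0,0],[9.06,0,-33.8,0,0,0],[9.06,0,-33.8,0,0,0],[9.06,0,-33.8,0,0,0],[9.06,0,-33.8,0,0,0],[0,0,0,0,0,0]]' 18; python3 steer.py '[[0,0,0,0,-5,0],[0,0,0,0,-5,0],[0,0,0,0,-5,0],[0,0,0,0,0,0],[0,0,0,0,0,0]]' 0
```

```text
time_s: 7.23
tcp_pos: [586.8, 49.5, 168.5]
tcp_rot: [-179.8, -15.8, 2.4]
wrist_force: [0.7, -0.4, 1.6]
opening: 18.2
grip_force: 0.0
time_s: 7.65
tcp_pos: [584.2, 49.0, 156.9]
tcp_rot: [-180.0, 0.1, 2.3]
wrist_force: [0.4, 0.3, -0.7]
opening: -0.4
grip_force: 0.0
```

```bash
python3 - <<'E'
from station import bot
import numpy as np
s=bot.state(); y=np.radians(s["tcp_rot"][2]); d=np.array([472.5,243.])-s["tcp_pos"][:2]; print(s["tcp_pos"],s["tcp_rot"],"tool dx",d@[np.cos(y),np.sin(y)],"dy",d@[np.sin(y),-np.cos(y)])
E
```

```text
[584.23596231  48.95669984 156.91873291] [-1.79989074e+02  9.15596332e-02  2.30458865e+00] tool dx -103.8427545134409 dy -198.37945948668855
```

```bash
python3 steer.py '[[-17.3,-33.1,0,0,0,0],[-17.3,-33.1,0,0,0,0],[-17.3,-33.1,0,0,0,0],[-17.3,-33.1,0,0,0,0],[-17.3,-33.1,0,0,0,0],[-17.3,-33.1,0,0,0,0],[0,0,0,0,0,0],[0,0,0,0,0,0]]'; python3 - <<'E'
from h import *
from station import bot
im,K,T,s=wrist(bot); print(s["tcp_pos"],s["tcp_rot"])
print("TCP px",proj(s["tcp_pos"],K,T))
m=((im.min(2)>150)&((im.max(2).astype(int)-im.min(2))<50)).astype(np.uint8)
n,l,st,c=cv2.connectedComponentsWithStats(m)
for i in range(1,n):
    if st[i,4]>600:
        k=cv2.findContours((l==i).astype(np.uint8),0,2)[0][0]; a=cv2.approxPolyDP(k,4,True)[:,0]
        print(st[i],[(q.tolist(),unproj(q,77,K,T)[:2].round(1).tolist()) for q in a])
E
```

```text
time_s: 8.32
tcp_pos: [470.6, 244.5, 159.2]
tcp_rot: [-179.9, -0.1, 2.6]
wrist_force: [0.4, 0.4, 0.1]
opening: 0.1
grip_force: 0.0
[470.64810796 244.5099865  159.23352434] [-1.79862857e+02 -1.33249074e-01  2.57779376e+00]
TCP px [[321.02899585 273.37664842]]
[ 298   33   60  197 7616] [([315, 33], [577.6, 252.9]), ([298, 225], [460.6, 259.6]), ([334, 229], [458.9, 235.6]), ([357, 38], [576.1, 228.9])]
[   0   79  108  110 5025] [([0, 79], [544.8, 437.3]), ([0, 175], [486.2, 450.2]), ([22, 188], [478.1, 437.9]), ([30, 180], [483.7, 431.7]), ([35, 183], [481.9, 428.9]), ([37, 170], [490.5, 426.0]), ([42, 171], [490.0, 422.9]), ([42, 181], [483.4, 424.2]), ([43, 172], [489.4, 422.4]), ([53, 177], [486.4, 416.6]), ([70, 172], [490.2, 405.2]), ([58, 168], [492.4, 412.4]), ([45, 173], [488.8, 421.3]), ([45, 160], [497.2, 419.7]), ([57, 160], [497.6, 412.2]), ([49, 167], [492.8, 418.0]), ([58, 159], [498.2, 411.4]), ([61, 166], [493.8, 410.3]), ([65, 161], [497.2, 407.2]), ([72, 166], [494.1, 403.3]), ([71, 151], [503.7, 402.4]), ([88, 140], [511.1, 390.8]), ([90, 131], [516.6, 388.7]), ([97, 134], [515.0, 384.7]), ([96, 126], [519.9, 384.6]), ([102, 127], [519.4, 381.0]), ([107, 118], [525.0, 377.2]), ([96, 109], [530.0, 383.2]), ([99, 116], [525.9, 381.9]), ([74, 120], [522.9, 397.5]), ([74, 110], [528.8, 396.5]), ([81, 110], [529.0, 392.3]), ([74, 103], [533.0, 395.9]), ([59, 111], [527.8, 405.7]), ([65, 122], [521.4, 403.2]), ([57, 115], [525.4, 407.3]), ([53, 118], [523.5, 410.1]), ([47, 113], [526.3, 413.2]), ([52, 111], [527.7, 409.9]), ([37, 105], [530.8, 418.3]), ([37, 96], [536.0, 417.3]), ([33, 103], [531.9, 420.5]), ([19, 92], [537.9, 427.6]), ([25, 90], [539.2, 423.8]), ([15, 90], [538.9, 429.8])]
```

```bash
python3 steer.py '[[3.4,-1.2,0,0,0,0],[0,0,35,0,0,0],[0,0,30,0,0,0],[0,0,10,0,0,0],[0,0,0,0,0,0],[0,0,3,0,0,0],[0,0,3,0,0,0],[0,0,3,0,0,0],[0,0,0,0,0,0]]'
```

```text
time_s: 9.12
tcp_pos: [476.1, 245.0, 75.7]
tcp_rot: [-179.9, -0.1, 2.4]
wrist_force: [1.4, 0.7, 0.5]
opening: 0.1
grip_force: 0.1
```

```bash
python3 steer.py '[[0,0,1.5,0,0,0],[0,0,1.5,0,0,0],[0,0,1.5,0,0,0],[0,0,0,0,0,0],[0,0,0,0,0,0]]'
```

```text
time_s: 9.53
tcp_pos: [475.3, 244.9, 70.3]
tcp_rot: [-179.9, -0.0, 2.4]
wrist_force: [-2.1, 1.6, 3.1]
opening: -0.0
grip_force: 1.7
```

```bash
python3 steer.py '[[0,0,1.5,0,0,0],[0,0,1,0,0,0],[0,0,0,0,0,0],[0,0,0,0,0,0]]'; python3 steer.py '[[0,0,1,0,0,0],[0,0,0.5,0,0,0],[0,0,0,0,0,0],[0,0,0,0,0,0]]'
```

```text
time_s: 9.87
tcp_pos: [475.3, 244.9, 68.4]
tcp_rot: [-179.9, -0.0, 2.4]
wrist_force: [-5.3, 1.5, 8.2]
opening: 0.1
grip_force: 4.0
time_s: 10.2
tcp_pos: [475.4, 245.0, 68.2]
tcp_rot: [-179.9, -0.1, 2.4]
wrist_force: [-10.0, 0.6, 13.6]
opening: -0.1
grip_force: 7.3
```

The force climbs to 13.6 N with no further travel, so the rocker is on its stop. I lift clear and check numerically, since my picture views are used up.

```bash
python3 steer.py '[[0,0,-4,0,0,0],[0,0,-10,0,0,0],[0,0,-40,0,0,0],[0,0,-40,0,0,0],[0,0,-40,0,0,0],[0,0,0,0,0,0],[0,0,0,0,0,0],[0,0,0,0,0,0]]'; python3 - <<'E'
from h import *
from station import bot
a=bot.snapshot("top")["color"]; s=bot.snapshot("scene")["color"]
cv2.imwrite("pics/topE.png",a[:,:,::-1]); cv2.imwrite("pics/sceneE.png",s[:,:,::-1])
for n,im in(("top",a),("scene",s)):
    b=cv2.imread(f"pics/{n}0.png")[:,:,::-1]; d=(np.abs(im.astype(int)-b).max(2)>45).astype(np.uint8)
    k,l,st,c=cv2.connectedComponentsWithStats(d); print(n,[(st[i].tolist()) for i in range(1,k) if st[i,4]>12])
p=np.array([514.27,-22.38,2.563]); print("expected queen top px",proj([*b2w(p,(157.5,67.5)),18],**C["top"]),proj([*b2w([521,-21.86,2.59],(157.5,67.5)),14],**C["scene"]))
im,K,T,st=wrist(bot); m=((im.min(2)>150)&((im.max(2).astype(int)-im.min(2))<50)).astype(np.uint8)
n,l,q,c=cv2.connectedComponentsWithStats(m)
for i in range(1,n):
    if q[i,4]>2000:
        k=cv2.findContours((l==i).astype(np.uint8),0,2)[0][0]; print(q[i],[(u.tolist(),[unproj(u,z,K,T)[:2].round(1).tolist() for z in(68,77)]) for u in cv2.approxPolyDP(k,4,True)[:,0]][:6])
E
```

```text
time_s: 10.87
tcp_pos: [475.3, 244.4, 199.7]
tcp_rot: [-180.0, 0.0, 2.3]
wrist_force: [1.4, -0.1, -0.3]
opening: -0.0
grip_force: 0.0
top [[308, 137, 16, 18, 173], [287, 148, 5, 7, 25], [0, 151, 223, 249, 31009], [242, 188, 3, 8, 15], [230, 210, 18, 24, 220], [311, 213, 16, 12, 142], [289, 218, 9, 8, 50], [277, 384, 30, 4, 56], [241, 388, 34, 12, 261]]
scene [[257, 0, 3, 16, 48], [262, 0, 10, 8, 66], [301, 0, 27, 103, 1747], [373, 0, 8, 8, 49], [353, 0, 75, 147, 4438], [409, 0, 14, 36, 229], [476, 0, 16, 23, 244], [263, 9, 11, 12, 84], [255, 20, 6, 53, 160], [262, 23, 18, 44, 577], [474, 23, 29, 23, 289], [489, 23, 14, 4, 42], [496, 64, 7, 9, 20], [462, 69, 4, 12, 29], [250, 96, 13, 22, 173], [424, 104, 23, 2, 24], [457, 106, 12, 8, 49], [302, 112, 38, 14, 266], [455, 116, 79, 14, 688], [450, 131, 157, 80, 3444], [430, 133, 12, 2, 22], [335, 139, 21, 7, 80], [374, 185, 11, 5, 35], [296, 189, 6, 5, 21], [295, 195, 9, 22, 103], [377, 207, 13, 12, 66], [301, 210, 10, 8, 51], [326, 211, 5, 4, 17], [412, 227, 5, 7, 19], [300, 233, 10, 31, 177], [308, 254, 10, 10, 57], [335, 255, 5, 5, 22]]
expected queen top px [[317.13876426 147.68409668]] [[306.35607458 260.17452565]]
[ 301   45   50  167 5535] [([317, 45], [[580.1, 251.0], [579.2, 250.9]]), ([301, 208], [[460.1, 259.4], [463.2, 259.0]]), ([331, 211], [[458.5, 235.4], [461.7, 235.8]]), ([350, 50], [[577.8, 227.9], [577.0, 228.5]])]
[   0   76  130  105 6333] [([24, 76], [[551.5, 458.6], [551.5, 451.6]]), ([0, 120], [[519.8, 482.7], [520.9, 474.9]]), ([0, 141], [[504.2, 486.3], [505.8, 478.3]]), ([57, 180], [[475.5, 449.0], [478.1, 442.3]]), ([67, 178], [[477.4, 441.0], [479.9, 434.6]]), ([70, 168], [[485.5, 437.3], [487.7, 431.0]])]
```

```bash
python3 -c "
from station import bot
print(bot.job_done())"
```

```text
the job is handed in; nothing more can be done
None
```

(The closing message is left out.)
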